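# Flip the status flag of the finished board

## Task

Two alike flip-over status flags stand on the bench: on the base of one, to the left of the flag, lies a circuit board, and on the base of the other a roll of tape. The board is finished, so push the flag beside the circuit board up and over its pivot, away from the robot, until it lies flat on the rests at the far side of its stand and shows its other face. Only push it, gently and with the fingertips or the outside of the fingers: pinch and lift nothing, and leave the other flag, both stands, the board, the tape and the cutters as they are.

Things in the scene. Friction and masses are not known exactly. Their poses are not given: they have to be found in the camera images.
- board_flag (a joint): 0 = flag lies level on the near rests (robot's side), bar face up; grows as it lifts: pi/2 upright, pi = level on the far rests, disc face up (stops at both ends). Stiff friction hinge (about 0.06 N m): the flag stays wherever it is left.  The flag to flip, with the circuit board on its stand.
- board_flag_pivot (a point): Middle of the hinge axle of the flag to flip, 62 mm above the bench when its stand is level; fixed to the stand: y along the axle, z up, x points away from the robot (towards the far rests).
- board_flag_edge (a point): Middle of the free edge of the flag to flip, 62 mm from the axle; turns with the flag: -x from axle to edge, y along the axle, z out of the bar face. White plate 60 mm long, 84 mm wide, 5 mm thick, in line with the axle; one face has a raised dark bar 56 x 10 mm, the other a raised dark disc of 32 mm.
- board_flag_tab (a point): Top of the thumb tab of the flag to flip: an aluminium plate fixed square across the flag at the axle, 30 mm wide (y), 5 mm thick, standing 40 mm out of both faces. At joint 0 it is upright, top 102 mm high. Pushing it away from the robot raises the flag; the raised plate can then be pushed over from the robot's side and down.
- board_flag_stand: Loose stand, 1.6 kg, rubber feet. Base 136 (x) x 244 (y -60 to 184) x 10 mm, low rims at the +y part; origin: underside, below the axle's middle; -x faces the robot, y along the hinge. Cheeks 26 x 6 mm at y = +-49 mm rise to 70 mm; axle 62 mm high. Four 60 mm high rests at x = +-48, y = +-33 mm.  This one carries the circuit board.
- other_flag (a joint): 0 = flag lies level on the near rests (robot's side), bar face up; grows as it lifts: pi/2 upright, pi = level on the far rests, disc face up (stops at both ends). Stiff friction hinge (about 0.06 N m): the flag stays wherever it is left.  This flag, the one with the tape on its stand, must stay as it is.
- other_flag_stand: Loose stand, 1.6 kg, rubber feet. Base 136 (x) x 244 (y -60 to 184) x 10 mm, low rims at the +y part; origin: underside, below the axle's middle; -x faces the robot, y along the hinge. Cheeks 26 x 6 mm at y = +-49 mm rise to 70 mm; axle 62 mm high. Four 60 mm high rests at x = +-48, y = +-33 mm.  This one carries the roll of tape.
- board: Green circuit board lying flat and loose, 140 (x) x 100 (y) x 15 mm with its parts; origin at the centre of its underside. It lies on the base of the stand of the flag to flip, about 120 mm left (+y) of that flag.
- tape: Roll of masking tape lying flat, 112 mm across, 25 mm high; origin at the centre of its underside. It lies on the base of the other stand, about 120 mm left of that flag.
- cutters: Small side cutters with red handles, 126 x 50 x 13 mm, lying flat and loose; origin at the centre of the underside.

How it is judged (in metres and radians):
At the end, for the whole second after the job is handed in: The flag beside the circuit board lies on the far rests within 0.15 rad (9 degrees) of flat and is still; the other flag is not raised beyond 0.35 rad; both stands, the board, the tape and the cutters are within 20 mm of where they were, and the flag's stand is level (value of joint board_flag above 2.99159 rad and velocity of joint board_flag below 0.1 rad/s and value of joint other_flag below 0.35 rad and distance of each of board, tape, cutters, board_flag_stand, other_flag_stand from where it was at the start of the episode below 0.02 m and angle between board_flag_stand's own z axis and vertical below 0.05 rad); the robot touches nothing.
It fails at once if the circuit board, the tape or the cutters are shifted or lifted (distance of any of board, tape, cutters from where it was at the start of the episode above 0.02 m).
It fails at once if a stand is shoved along, tipped or lifted (distance of any of board_flag_stand, other_flag_stand from where it was at the start of the episode above 0.02 m).
It fails at once if the other flag is lifted (value of joint other_flag above 0.35 rad).
It fails at once if the flag is pushed roughly or squeezed (more than 40 N) (contact force between the fingers and board_flag above 40 N).
It also fails if it takes over 48 s, if anything falls off the work surface, if the arm or the gripper's body presses on something with over 40 N, if the wrist force passes 120 N, or if a joint passes its speed limit or range.

## Robot

A 6-joint arm with a two-finger parallel gripper is mounted at the origin on a cart in front of the work surface, level with it; the furniture and walls round the work are solid. World frame = base frame: x ahead of the robot, y to its left, z up, the work surface at z = 0. Lengths are in m, angles in degrees, forces in N, time in s.
With the tool pointing down it reaches from about 0.4 to 0.825 m from the base axis. Payload 7 kg.
Tool frame: the origin (TCP) lies midway between the tips of the shut fingers; the grasp point (between the pads) lies 19 mm behind it; z points along the fingers, y is the line along which they close (so a half turn about z gives the same grasp; the last joint's range is limited). The gripper opens to 88 mm and grips with 3 to 60 N. Pads are 19 mm wide; open, the fingers measure 130 mm over their backs; the gripper's body (78 mm by 193 mm) begins 47 mm behind the grasp point.
Start: joints at [-55.514, 20.546, 0.682, 0, -70.136, -16.507], TCP at [0.208, -0.642, 0.227] pointing down, gripper open.
Joint ranges: [-176.03, 176.03], [-82.01, 121.73], [-58.28, 71.71], [-173.87, 95.51], [-174.79, -0.11], [-173.66, 173.66]. Speed limits (degrees/s): [136.94, 136.94, 172.46, 180, 180, 180].

## Interface

Orientations are given as [roll, pitch, yaw] about the fixed x, y, z axes, in that order (R = Rz(yaw) Ry(pitch) Rx(roll)).
In Python, from plant import telemetry, viewer, workorder gives the robot as it stands. The module is installed in compiled form; this text tells all that it offers.
- The arm moves only by the tool carry_out, never from a script. Its argument "rows" is a list of rows, each a list of 6 numbers: the shift along the tool's x, y, z in m, then the turn, a rotation vector about the tool's x, y, z in rad. In form: [[tx, ty, tz, ax, ay, az], ...]. A call has 1 to 8 rows; each row is the pose to reach, as a shift and turn from the pose commanded when the call began, along the tool's axes at that moment; what a row does not reach only later rows make up. A row lasts 1/8 s, in which the tool goes at most 62.5 mm and 10.7 degrees, less where a joint would pass 70% of its speed; a pose out of reach is approached as far as the arm can. A call with a gripper value outside its range is refused whole. "grip" is the gripper's target within -1 to 1 (fully open at 1, half-way at 0, shut at -1), set as the call begins (left out, the last holds). The fingers move at their own pace and stop on an object; the grip force is fixed at half the most. Time passes only in rows, so rows that repeat a pose let the fingers close. It gives the time, the measured TCP pose, the force, the opening and the grip force at its end, in the units of the state.
- telemetry.get_obs(): the state, without advancing time (a new reading comes with each control period).
- viewer.snapshot(name): name is "scene" or "top"; returns the picture (400x640x3 uint8, red, green, blue); there is no depth.
- viewer.camera_info(name): a dict with "intrinsics" (3x3 intrinsics, pixels), "extrinsics" (4x4, takes a point from camera to world coordinates). Camera axes: x right, y down, z forward; pixel columns grow to the right and rows downward; lengths in m; the calibration is good to about 2 mm. A picture is of the moment at which its call begins. camera_info takes no time and is no camera call.
- workorder.close_job(): hands the job in; it is judged then, once.
The state is a dict: "clock": time; "joint_pos": joint angles; "qvel": joint speeds; "tau": joint torques, N m; "tool_pos": TCP position; "orientation": TCP orientation; "force": force on the tool from outside, world axes, zero at the start; "moment": the same for the moment, N m; "opening": finger opening in m; "gripper_force": force on a finger pad.
Only numpy, scipy, OpenCV 4.12 (cv2) and the standard library are available. Lean on these libraries where they do the work, as an engineer would, in place of code of your own. Each camera call takes 0.05 s, during which the arm holds its last target. There are 200 camera calls.

## Working session

There is one attempt and no reset: what is moved stays moved. The work goes in short steps, Python scripts to look and compute and a tool call to move; the robot and the scene stay as the last step left them, time stands still between calls to the robot, and variables do not carry over. Pictures are saved under pics/ and viewed, at most 10 in all, crops included, and the job is handed in when it is done.

Besides the shell and the picture viewer there is one more tool, called after "Request:" by a JSON object that holds its "api" and its "payload", one argument or row to a line. carry_out: Moves the arm, as the interface text tells. Its arguments: {"type":"object","properties":{"rows":{"type":"array"},"grip":{"type":"number"}},"required":["rows"]}

```bash
mkdir -p pics
python3 - <<'E'
from plant import telemetry, viewer
import cv2,numpy as np
for n in("scene","top"):
    im=viewer.snapshot(n); cv2.imwrite(f"pics/{n}0.png",im[:,:,::-1])
    c=viewer.camera_info(n); print(n,np.round(c["intrinsics"],2).tolist(),np.round(c["extrinsics"],4).tolist())
o=telemetry.get_obs();print(o)
E
```

```text
scene [[426.56, 0.0, 317.26], [0.0, 426.56, 202.8], [0.0, 0.0, 1.0]] [[-0.5512, -0.6237, 0.5543, -0.2377], [-0.8343, 0.4026, -0.3766, 0.7264], [0.0117, -0.67, -0.7423, 1.0527], [0.0, 0.0, 0.0, 1.0]]
top [[391.9, 0.0, 313.66], [0.0, 391.9, 204.03], [0.0, 0.0, 1.0]] [[0.0287, -0.9929, 0.1156, 0.3529], [-0.9996, -0.0286, 0.0023, 0.2647], [0.001, -0.1156, -0.9933, 1.2286], [0.0, 0.0, 0.0, 1.0]]
{'clock': 0.1, 'joint_pos': array([-5.55142668e+01,  2.05865547e+01,  6.39535895e-01, -1.79857789e-02,
       -7.01342613e+01, -1.65075912e+01]), 'qvel': array([-0.01220437, -0.12218871,  0.0608756 , -0.02471101, -0.02623163,
       -0.05012442]), 'tau': array([-1.64282890e-03, -5.84161806e+01,  2.93747663e+01,  7.01548085e+00,
        1.00836914e-02, -4.22892663e-05]), 'tool_pos': array([ 0.20819762, -0.64164289,  0.22572824]), 'orientation': array([ 1.79917265e+02, -6.88546029e-03, -1.62027977e+02]), 'force': array([ 0.09645734,  0.56762054, -0.04689852]), 'moment': array([ 0.05385741,  0.01667535, -0.02945702]), 'gripper_force': 0.0, 'opening': 0.08763153519340207}
```

View pics/scene0.png

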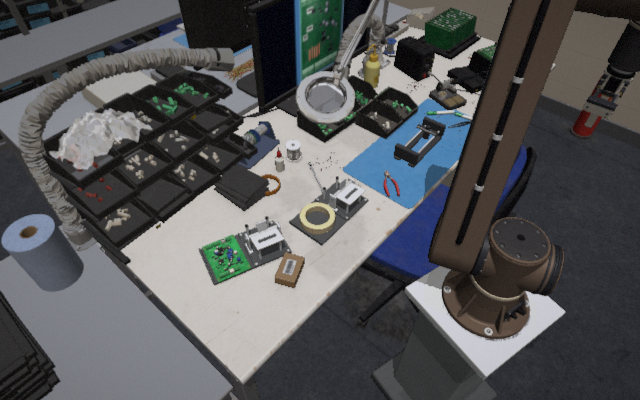

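View pics/top0.png

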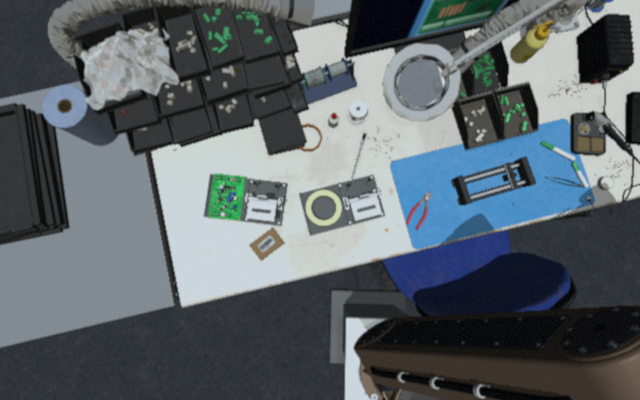

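The top view shows the board flag at about (263,207) beside the green board at (225,197), and the tape flag at (366,205). I'll crop both views closer.

```bash
cat > h.py <<'E'
import numpy as np
from plant import viewer
def ray(n,u,v,z):
    c=viewer.camera_info(n);K=np.array(c["intrinsics"]);T=np.array(c["extrinsics"])
    d=T[:3,:3]@np.linalg.solve(K,[u,v,1.]);o=T[:3,3]
    return o+d*(z-o[2])/d[2]
def proj(n,p):
    c=viewer.camera_info(n);K=np.array(c["intrinsics"]);T=np.array(c["extrinsics"])
    q=K@(T[:3,:3].T@(np.array(p)-T[:3,3]));return q[:2]/q[2]
E
python3 - <<'E'
import cv2,numpy as np
from h import *
a=cv2.imread("pics/top0.png")[165:235,200:300];b=cv2.imread("pics/scene0.png")[210:290,195:305]
A=cv2.resize(a,(600,420),interpolation=cv2.INTER_CUBIC);B=cv2.resize(b,(0,0),fx=5.4,fy=5.4,interpolation=cv2.INTER_CUBIC)
cv2.imwrite("pics/c1.png",A);cv2.imwrite("pics/c2.png",B)
for n,z in(("top0",.0645),):
    g=cv2.imread(f"pics/{n}.png");m=((g.min(2)>150)).astype(np.uint8)
    m[:,:]=m; sub=np.zeros_like(m);sub[180:228,243:286]=m[180:228,243:286]
    k,l,s,c=cv2.connectedComponentsWithStats(sub)
    for i in range(1,k):
        if s[i,4]>20: print(s[i],c[i],ray("top",*c[i],z))
g=cv2.cvtColor(cv2.imread("pics/top0.png"),cv2.COLOR_BGR2HSV)
m=cv2.inRange(g,(45,100,50),(80,255,255));m[:165]=0;m[230:]=0;m[:,:200]=0;m[:,260:]=0
r=cv2.minAreaRect(cv2.findNonZero(m));print(r,[ray("top",*p,.018).round(4).tolist() for p in cv2.boxPoints(r)])
E
```

```text
[264 180  22   3  41] [276.90243902 180.58536585] [0.55619394 0.38007882 0.0645    ]
[245 194  36  28 577] [260.77469671 208.37781629] [0.47072884 0.424887   0.0645    ]
[243 203  43  25 240] [265.7        222.88333333] [0.42782331 0.40833057 0.0645    ]
((226.43565368652344, 196.6435546875), (32.6372184753418, 43.38362121582031), 5.710593223571777) [[0.4451, 0.5934, 0.018], [0.5812, 0.588, 0.018], [0.5738, 0.4857, 0.018], [0.438, 0.4924, 0.018]]
```

View pics/c1.png

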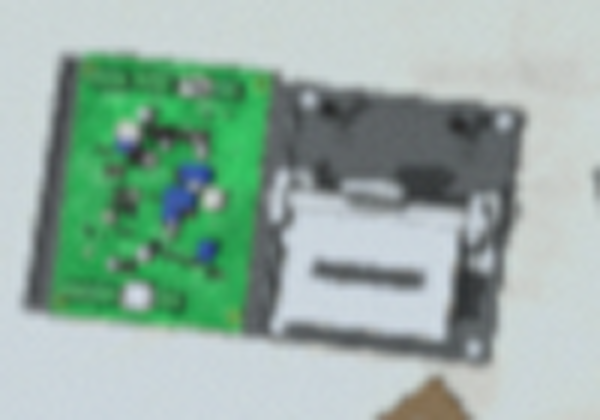

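View pics/c2.png

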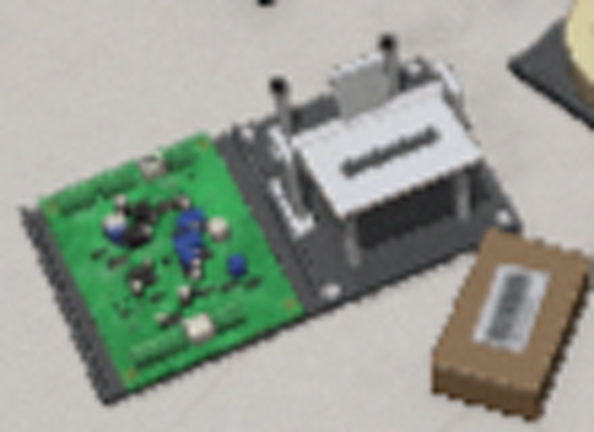

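The crops show the stand's corners (crop 1: (28,308), (487,362), (523,105), (65,55)). The plate corners are (292,198), (462,212), (448,340), (272,330), and the tab top is around (345–403, 190).

Run:
```python
from h import *
t=lambda p,z:ray("top",200+p[0]/6-.4,165+p[1]/6-.4,z)
st=np.array([t(p,.01) for p in((28,308),(487,362),(523,105),(65,55))]);print(st.round(3))
d=st[1]-st[0];print("sizes",[np.linalg.norm(st[i]-st[(i+1)%4]).round(4) for i in range(4)])
y=(st[0]-st[1])+(st[3]-st[2]);yaw=np.arctan2(-y[0],y[1]);print("yaw",np.degrees(yaw))
c=st.mean(0);uy=np.array([-np.sin(yaw),np.cos(yaw)]);ux=np.array([uy[1],-uy[0]])
P=c[:2]-uy*.062;print("origin",P)
pl=np.array([t(p,.0645) for p in((292,198),(462,212),(448,340),(272,330))]);print("plate",pl.round(3))
print([(((p[:2]-P)@ux).round(3),((p[:2]-P)@uy).round(3)) for p in pl])
s=lambda p,z:ray("scene",195+p[0]/5.4-.4,210+p[1]/5.4-.4,z)
# scene: tab top corners, plate far corners/near corners
for p,z in(((333,72),.102),((385,55),.102),((487,160),.0645),((342,218),.0645),((105,402),.01),((522,228),.01)):
    q=s(p,z)[:2];print(p,q.round(3),((q-P)@ux).round(3),((q-P)@uy).round(3))
for p in((348,182),(402,188)):
    q=t(p,.102)[:2];print("tab",q.round(3),((q-P)@ux).round(3),((q-P)@uy).round(3))
# brown box and lamp
for q in((263,243),):print("box",ray("top",*q,.03))
```

```text
[[0.448 0.607 0.01 ]
 [0.426 0.368 0.01 ]
 [0.562 0.354 0.01 ]
 [0.581 0.596 0.01 ]]
sizes [np.float64(0.2405), np.float64(0.1362), np.float64(0.2427), np.float64(0.1344)]
yaw -4.855155017429724
origin [0.49901258 0.41965988]
plate [[0.502 0.464 0.064]
 [0.497 0.379 0.064]
 [0.433 0.383 0.064]
 [0.436 0.471 0.064]]
[(np.float64(-0.001), np.float64(0.044)), (np.float64(0.002), np.float64(-0.041)), (np.float64(-0.062), np.float64(-0.042)), (np.float64(-0.067), np.float64(0.045))]
(333, 72) [0.502 0.434] 0.002 0.015
(385, 55) [0.498 0.405] -0.0 -0.014
(487, 160) [0.433 0.382] -0.063 -0.043
(342, 218) [0.441 0.465] -0.062 0.041
(105, 402) [0.442 0.609] -0.073 0.184
(522, 228) [0.419 0.371] -0.076 -0.055
tab [0.506 0.431] 0.006 0.012
tab [0.504 0.404] 0.006 -0.015
box [0.36856546 0.41817432 0.03      ]
```

```bash
cat >> h.py <<'E'
from scipy.spatial.transform import Rotation as Ro
from plant import telemetry
P=np.array([.499,.4195]);YAW=np.radians(-4.9)
def rel(x,y,z): # stand frame -> world
    c,s=np.cos(YAW),np.sin(YAW);return np.array([P[0]+c*x-s*y,P[1]+s*x+c*y,z])
def row(p,from_p=None,from_o=None,yaw=175.1):
    o=telemetry.get_obs();fp=o["tool_pos"] if from_p is None else from_p
    R=Ro.from_euler("xyz",o["orientation"] if from_o is None else from_o,degrees=True)
    t=R.inv().apply(np.array(p)-fp);r=(R.inv()*Ro.from_euler("xyz",[180,0,yaw],degrees=True)).as_rotvec()
    return np.r_[t,r].round(4).tolist()
E
python3 - <<'E'
from h import *
import numpy as np
def tri(a,b):
    A=[];B=[]
    L=[]
    for n,p in(("top",a),("scene",b)):
        q0,q1=ray(n,*p,0),ray(n,*p,.5);L.append((q0,(q1-q0)/np.linalg.norm(q1-q0)))
    M=sum(np.eye(3)-np.outer(d,d) for _,d in L);v=sum((np.eye(3)-np.outer(d,d))@q for q,d in L)
    return np.linalg.solve(M,v)
print("lamp",tri((420,82),(327,100)))
print(row([.52,-.2,.27],yaw=-162.03),row([.48,.2,.27]))
print("other box/cutters",ray("top",418,210,.01))
E
```

```text
lamp [ 0.83418868 -0.03054329  0.15635911]
[-0.4329, 0.324, -0.0439, 0.0014, -0.0001, 0.0] [-0.5182, 0.7168, -0.0433, 0.0014, -0.0004, 0.3992]
other box/cutters [ 0.48530226 -0.0590035   0.01      ]
```

Request:
{"api": "carry_out", "payload": {
  "rows": [
    [-0.2,0.17,-0.04,0,0,0],
    [-0.43,0.32,-0.04,0,0,0],
    [-0.43,0.32,-0.04,0,0,0],
    [-0.43,0.32,-0.04,0,0,0],
    [-0.43,0.32,-0.04,0,0,0],
    [-0.43,0.32,-0.04,0,0,0],
    [-0.43,0.32,-0.04,0,0,0],
    [-0.43,0.32,-0.04,0,0,0]
  ],
  "grip": -1
}}

```text
clock: 1.1
tool_pos: [0.4972, -0.2336, 0.2643]
orientation: [180.0, 0.0, -162.0]
force: [0.7, -0.4, -0.0]
opening: 0.0129
gripper_force: 0.0
```

Run:
```python
from h import *
o=telemetry.get_obs();print(o["tool_pos"],o["orientation"],o["opening"],o["joint_pos"],o["clock"])
print(row([.48,.2,.27]), row(rel(-.03,0,.2)))
```

```text
[ 0.49716052 -0.23361258  0.26425226] [ 1.79997510e+02  3.56692001e-03 -1.62013786e+02] 0.01291265949858639 [-4.73503122e+00  7.36852915e+00 -1.19183514e+01 -3.89346996e-03
 -7.07107913e+01 -6.72774688e+01] 1.1
[-0.1176, 0.4177, -0.0057, 0.0001, 0.0001, 0.3994] [-0.1758, 0.6323, 0.0643, 0.0001, 0.0001, 0.3994]
```

Request:
{"api": "carry_out", "payload": {
  "rows": [
    [-0.117,0.417,0,0,0,0.4],
    [-0.117,0.417,0,0,0,0.4],
    [-0.117,0.417,0,0,0,0.4],
    [-0.117,0.417,0,0,0,0.4],
    [-0.117,0.417,0,0,0,0.4],
    [-0.117,0.417,0,0,0,0.4],
    [-0.117,0.417,0,0,0,0.4],
    [-0.117,0.417,0,0,0,0.4]
  ]
}}

```text
clock: 2.1
tool_pos: [0.4784, 0.2004, 0.2636]
orientation: [-180.0, -0.0, 175.3]
force: [-0.2, 0.6, -0.5]
opening: 0.0006
gripper_force: 0.0
```

Run:
```python
from h import *
o=telemetry.get_obs();print(o["tool_pos"],o["orientation"],o["opening"],o["joint_pos"],o["clock"])
print(row(rel(-.035,0,.2)))
```

```text
[0.47842875 0.20041348 0.26358343] [-1.79982360e+02 -3.54293185e-02  1.75269574e+02] 0.0005539918324280974 [ 4.44178543e+01  4.38772157e+00 -1.54020990e+01 -1.62147787e-02
 -7.02466974e+01 -1.39142790e+02] 2.1
[0.0325, 0.2202, 0.0635, -0.0003, -0.0006, 0.003]
```

Request:
{"api": "carry_out", "payload": {
  "rows": [
    [0.032,0.06,0,0,0,0],
    [0.032,0.11,0,0,0,0],
    [0.032,0.16,0.02,0,0,0],
    [0.032,0.2,0.04,0,0,0],
    [0.032,0.22,0.064,0,0,0],
    [0.032,0.22,0.064,0,0,0],
    [0.032,0.22,0.064,0,0,0]
  ]
}}

```text
clock: 2.98
tool_pos: [0.4664, 0.4184, 0.2006]
orientation: [-180.0, 0.0, 175.0]
force: [-0.5, -0.5, -0.4]
opening: 0.0007
gripper_force: 0.0
```

Run:
```python
from h import *
import cv2
o=telemetry.get_obs();print(o["tool_pos"],o["orientation"],o["joint_pos"],o["force"])
print(row(rel(-.035,0,.083)))
for n in("top","scene"):print(n,proj(n,o["tool_pos"]),proj(n,rel(0,0,.102)))
A=viewer.snapshot("scene")[170:290,190:330,::-1];B=viewer.snapshot("top")[130:250,190:330,::-1]
cv2.imwrite("pics/m1.png",cv2.resize(np.hstack([A,B]),(800,343),interpolation=cv2.INTER_CUBIC))
```

```text
[0.46638572 0.41840535 0.20055276] [-1.79978013e+02  1.08616742e-02  1.75042491e+02] [ 5.97334740e+01  1.70259650e+01 -7.91649526e+00  2.11927110e-02
 -6.50727743e+01 -1.54699920e+02] [-0.5376955  -0.48582986 -0.37527624]
[0.0026, 0.0039, 0.1176, -0.0004, 0.0002, -0.001]
top [256.30058274 204.69482237] [261.34287702 197.38451856]
scene [264.39146455 205.70635374] [261.34172321 221.49564983]
```

View pics/m1.png

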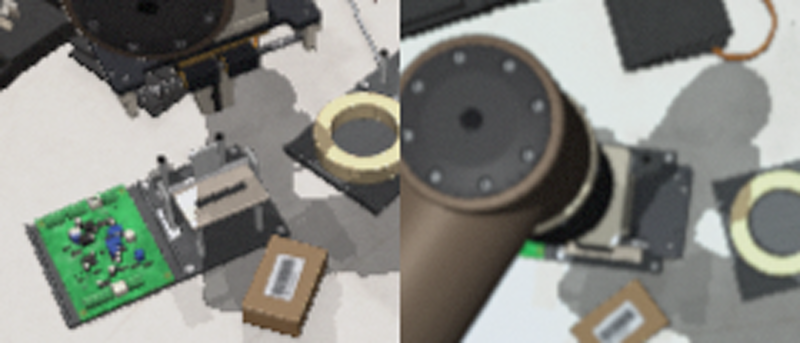

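The scene crop shows the shut fingers at (212,105), above the flag and just short of the tab at (218,145). Next I descend to 83 mm.

Request:
{"api": "carry_out", "payload": {
  "rows": [
    [0.003,0.004,0.03,0,0,0],
    [0.003,0.004,0.06,0,0,0],
    [0.003,0.004,0.08,0,0,0],
    [0.003,0.004,0.1,0,0,0],
    [0.003,0.004,0.11,0,0,0],
    [0.003,0.004,0.117,0,0,0],
    [0.003,0.004,0.117,0,0,0]
  ]
}}

```text
clock: 3.95
tool_pos: [0.4636, 0.4234, 0.0834]
orientation: [180.0, 0.0, 175.1]
force: [0.4, -0.1, 1.1]
opening: 0.0005
gripper_force: 0.0
```

Request:
{"api": "carry_out", "payload": {
  "rows": [
    [-0.005,0,0,0,0,0],
    [-0.01,0,0,0,0,0],
    [-0.014,0,0,0,0,0],
    [-0.018,0,0,0,0,0],
    [-0.022,0,0,0,0,0],
    [-0.026,0,0,0,0,0],
    [-0.03,0,0,0,0,0],
    [-0.033,0,0,0,0,0]
  ]
}}

```text
clock: 4.95
tool_pos: [0.4958, 0.4203, 0.0827]
orientation: [-180.0, -0.1, 175.1]
force: [-4.2, -0.6, -1.0]
opening: 0.0002
gripper_force: 1.7
```

Request:
{"api": "carry_out", "payload": {
  "rows": [
    [-0.003,0,0,0,0,0],
    [-0.006,0,0,0,0,0],
    [-0.009,0,0,0,0,0],
    [-0.012,0,0,0,0,0],
    [-0.015,0,0,0,0,0],
    [-0.018,0,0,0,0,0],
    [-0.021,0,0,0,0,0],
    [-0.023,0,0,0,0,0]
  ]
}}

```text
clock: 5.95
tool_pos: [0.5196, 0.4186, 0.0832]
orientation: [180.0, 0.0, 175.1]
force: [-1.9, 0.4, 0.9]
opening: 0.0003
gripper_force: 0.8
```

Run:
```python
from h import *
import cv2
A=viewer.snapshot("scene")[170:290,190:330,::-1]
cv2.imwrite("pics/m2.png",cv2.resize(A,(700,600),interpolation=cv2.INTER_CUBIC))
```

```text
(no output)
```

View pics/m2.png

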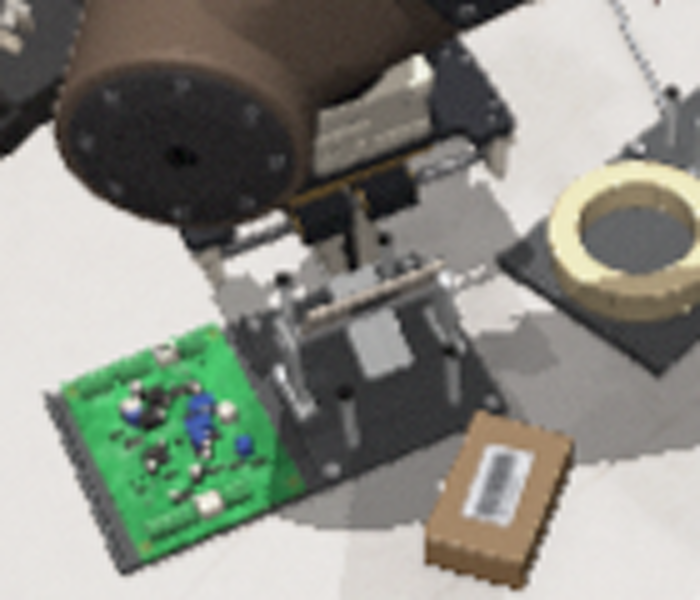

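The picture shows the flag raised steeply: its free edge runs from (305,325) to (440,270), and the lower half of the tab points towards the robot. Next I go up, back over the flag, and down on the robot's side.

Request:
{"api": "carry_out", "payload": {
  "rows": [
    [0.004,0,0,0,0,0],
    [0.004,0,-0.03,0,0,0],
    [0.004,0,-0.07,0,0,0],
    [0.004,0,-0.095,0,0,0],
    [0.03,0,-0.095,0,0,0],
    [0.07,0,-0.095,0,0,0],
    [0.1,0,-0.095,0,0,0],
    [0.1,0,-0.095,0,0,0]
  ]
}}

```text
clock: 7.0
tool_pos: [0.4181, 0.4275, 0.1788]
orientation: [179.9, 0.0, 175.2]
force: [0.6, 0.2, -0.1]
opening: 0.0006
gripper_force: 0.0
```

Request:
{"api": "carry_out", "payload": {
  "rows": [
    [0,0,0.03,0,0,0],
    [0,0,0.06,0,0,0],
    [0,0,0.083,0,0,0],
    [0,0,0.083,0,0,0]
  ]
}}

```text
clock: 7.5
tool_pos: [0.4196, 0.4261, 0.0934]
orientation: [-179.8, -0.1, 175.0]
force: [0.2, 0.5, -0.5]
opening: 0.0003
gripper_force: 0.0
```

Request:
{"api": "carry_out", "payload": {
  "rows": [
    [-0.012,0,0,0,0,0],
    [-0.022,0,0,0,0,0],
    [-0.03,0,0,0,0,0],
    [-0.037,0,0,0,0,0],
    [-0.044,0,0,0,0,0],
    [-0.05,0,0,0,0,0],
    [-0.055,0,0,0,0,0],
    [-0.06,0,0,0,0,0]
  ]
}}

```text
clock: 8.5
tool_pos: [0.4796, 0.422, 0.0951]
orientation: [-180.0, -0.0, 175.1]
force: [-1.0, 0.2, 0.2]
opening: 0.0002
gripper_force: 0.6
```

Request:
{"api": "carry_out", "payload": {
  "rows": [
    [-0.005,0,0,0,0,0],
    [-0.01,0,0,0,0,0],
    [-0.014,0,0,0,0,0],
    [-0.018,0,0,0,0,0],
    [-0.022,0,0,0,0,0],
    [-0.026,0,0,0,0,0],
    [-0.03,0,0,0,0,0],
    [-0.034,0,0,0,0,0]
  ]
}}

```text
clock: 9.5
tool_pos: [0.5136, 0.4191, 0.0953]
orientation: [180.0, 0.0, 175.1]
force: [-1.3, -0.1, -0.5]
opening: 0.0004
gripper_force: 0.7
```

Request:
{"api": "carry_out", "payload": {
  "rows": [
    [-0.004,0,0.002,0,0,0],
    [-0.008,0,0.005,0,0,0],
    [-0.011,0,0.008,0,0,0],
    [-0.014,0,0.012,0,0,0],
    [-0.016,0,0.015,0,0,0],
    [-0.018,0,0.018,0,0,0],
    [-0.019,0,0.021,0,0,0],
    [-0.02,0,0.023,0,0,0]
  ]
}}

```text
clock: 10.5
tool_pos: [0.5332, 0.4173, 0.0719]
orientation: [-180.0, 0.0, 175.1]
force: [-1.5, -0.3, 0.7]
opening: 0.0007
gripper_force: 0.6
```

Request:
{"api": "carry_out", "payload": {
  "rows": [
    [0,0,0.001,0,0,0],
    [0,0,0.002,0,0,0],
    [0,0,0.003,0,0,0],
    [0,0,0.004,0,0,0],
    [0,0,0.005,0,0,0]
  ]
}}

```text
clock: 11.12
tool_pos: [0.5333, 0.4175, 0.0672]
orientation: [180.0, 0.0, 175.1]
force: [1.1, -0.6, 0.6]
opening: 0.0006
gripper_force: 0.6
```

Now I go down gently until the force shows the flag is resting.

Request:
{"api": "carry_out", "payload": {
  "rows": [
    [0,0,0.0007,0,0,0],
    [0,0,0.0014,0,0,0],
    [0,0,0.002,0,0,0],
    [0,0,0.002,0,0,0]
  ]
}}

```text
clock: 11.62
tool_pos: [0.5331, 0.4174, 0.065]
orientation: [-180.0, -0.0, 175.1]
force: [1.1, 0.1, 1.5]
opening: 0.0004
gripper_force: 0.5
```

Request:
{"api": "carry_out", "payload": {
  "rows": [
    [0,0,0.0005,0,0,0],
    [0,0,0.001,0,0,0],
    [0,0,0.001,0,0,0]
  ]
}}

```text
clock: 12.0
tool_pos: [0.5331, 0.4174, 0.0648]
orientation: [180.0, 0.0, 175.1]
force: [-1.6, -0.9, 7.6]
opening: 0.0008
gripper_force: 2.8
```

The force has risen to 7.6 N at z ≈ 65 mm, so the flag is on its rests. I'll retreat straight up and then back.

Request:
{"api": "carry_out", "payload": {
  "rows": [
    [0,0,-0.01,0,0,0],
    [0,0,-0.04,0,0,0],
    [0,0,-0.09,0,0,0],
    [0,0,-0.14,0,0,0],
    [0,0,-0.18,0,0,0],
    [0,-0.05,-0.18,0,0,0],
    [0,-0.11,-0.18,0,0,0],
    [0,-0.16,-0.18,0,0,0]
  ]
}}

```text
clock: 13.0
tool_pos: [0.5186, 0.256, 0.2445]
orientation: [180.0, -0.0, 175.1]
force: [1.1, -0.2, 0.4]
opening: 0.0003
gripper_force: 0.0
```

Request:
{"api": "carry_out", "payload": {
  "rows": [
    [0,-0.06,0,0,0,0],
    [0,-0.12,0,0,0,0],
    [0,-0.12,0,0,0,0],
    [0,-0.12,0,0,0,0]
  ]
}}

```text
clock: 13.5
tool_pos: [0.5092, 0.1383, 0.2446]
orientation: [180.0, 0.0, 175.0]
force: [-0.4, 0.2, 0.1]
opening: 0.0006
gripper_force: 0.0
```

Run:
```python
from h import *
import cv2
A=viewer.snapshot("scene")[190:300,190:310,::-1];B=viewer.snapshot("top")[150:260,195:315,::-1]
cv2.imwrite("pics/m3.png",cv2.resize(np.hstack([A,B]),(800,367),interpolation=cv2.INTER_CUBIC))
```

```text
(no output)
```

View pics/m3.png

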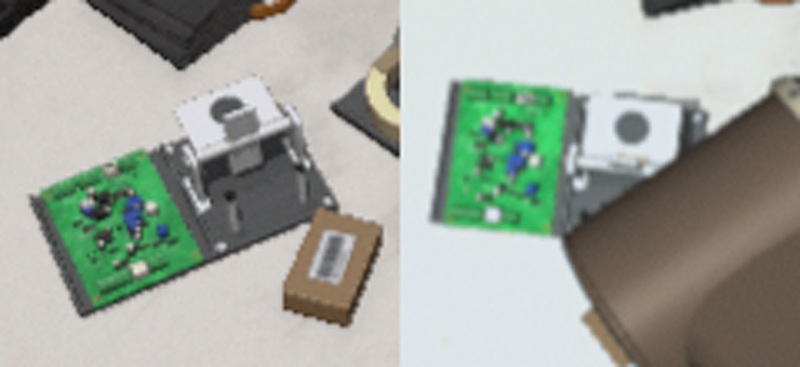

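The flag lies flat on the far side with the disc face up (disc at (228,108) in the scene crop and (632,127) in the top crop). The stand and board look unmoved, so I'm handing in.

```bash
python3 -c "
from plant import workorder
print(workorder.close_job())"
```

```text
the job is handed in; nothing more can be done
None
```

The flag beside the circuit board now lies flat on the far rests with its disc face up, its stand and the board look unmoved in the final pictures, and the job is handed in; the hand-in returned no verdict.

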